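# Press a converter board home on a spring-probe test jig

### The arm

A 7-joint arm with a two-finger parallel gripper is mounted at the origin on the work surface. World frame = base frame: x ahead of the robot, y to its left, z up, the work surface at z = 0. Lengths are in m, angles in rad, forces in N, time in s.
With the tool pointing down it reaches from about 0.4 to 0.85 m from the base axis. Payload 4.5 kg.
Tool frame: the origin (TCP) lies at the very end of the fingers, on their centre line; the grasp point (between the pads) lies 19 mm behind it; y points along the fingers, x is the direction in which the jaws open and shut, and the axes are right-handed (so a half turn about y gives the same grasp; the last joint's range is limited). The gripper opens to 88 mm and grips with 3 to 60 N. Pads are 18 mm wide; open, the fingers measure 123 mm over their backs; the gripper's body (75 mm by 187 mm) begins 45 mm behind the grasp point.
Start: joints at [-1.129, 0.689, -0.195, 1.565, 0.157, 0.902, -0.215], TCP at [0.248, 0.574, 0.239] pointing down, gripper open.
Joint ranges: [-3.01, 3.01], [-0.46, 2.08], [-1.47, 1.51], [0.13, 2.56], [-1, 4.14], [0.04, 2.09], [-2.66, 2.66]. Speed limits (rad/s): [2.57, 2.57, 3.14, 3.14, 3.14, 3.14, 3.14].

### API

Orientations are given as a unit quaternion [x, y, z, w].
In Python, from plant import r gives the robot as it stands.
- The arm moves only by the shell command python3 -m inch 'ROWS' [OPENING] [FORCE]. ROWS is JSON, a list of rows, each a list of 6 numbers: the shift along the tool's x, y, z in mm, then the turn, a rotation vector about the tool's x, y, z in rad. In form: [[x, y, z, ax, ay, az], ...]. A call has 1 to 12 rows; each row shifts and turns the commanded pose from where the row before left it, along the tool's axes as they then stand; what a row does not reach is not made up. A row lasts 1/12 s, in which the tool goes at most 41.7 mm and 7.16 degrees, less where a joint would pass 70% of its speed; a pose out of reach is approached as far as the arm can. A call is refused whole if a number of a shift passes 41.7 or a number of a turn 0.125, either way. A call with a gripper value outside its range is refused whole. OPENING is the finger opening in mm, from 0 to 88.1, set as the call begins (- or left out, the last holds). The fingers move at their own pace and stop on an object; FORCE is the grip in N (left out, the last holds). Time passes only in rows, so rows that do not move let the fingers close. It gives the time, the measured TCP pose, the force and the opening at its end, in the units of the state.
- r.get_state(): the state, without advancing time (a new reading comes with each control period).
- r.snapshot(name): name is "side" or "top"; returns a dict with "img" (480x640x3 uint8, red, green, blue), "range_z" (480x640 float32, m along the optical axis (not along the pixel's ray), 0 where there is no reading), "mtx" (3x3 intrinsics, pixels), "k1" (the pictures are not rectified: a ray, as slopes to the right and down, at radius r is drawn at 1 + k1 r^2 times it, then the intrinsics apply), "camera_from_world" (4x4, takes a point from world to camera coordinates). Camera axes: x right, y down, z forward; pixel columns grow to the right and rows downward; lengths in m; the calibration is good to about 2 mm. A picture is of the moment at which its call begins.
- r.finish_job(): hands the job in, once; it reports no verdict.
The state is a dict: "clock": time; "q": joint angles; "qd": joint speeds; "joint_torque": joint torques, N m; "tool_pos": TCP position; "eef_rot": TCP orientation; "contact_force": force on the tool from outside, world axes, zero at the start; "moment": the same for the moment, N m; "opening": opening from 0.0 (shut) to 1.0 (fully open).
Only numpy, scipy, OpenCV 4.12 (cv2) and the standard library are available. Lean on these libraries where they do the work, as an engineer would, in place of code of your own. Each camera call takes 0.05 s, during which the arm holds its last target.

### The job

Test the power-converter board (the one with a single big black block in its middle): set it in the test jig on the sprung probes, between the white guide posts, with its screw-terminal end towards the jig's raised housing with the round socket. Then press it down against the probes until it sits level and firmly on the four steel rest pillars, without slamming or forcing it, and keep it pressed there: the program finishes while still holding the board down. Leave everything else on the bench where it is.

Things in the scene. Friction and masses are not known exactly. Their poses are not given: they have to be found in the camera images.
- board_center (a point): loose power-converter board, about 110 g: flat board 90 (x) x 60 (y) x 2 mm, parts up, with one black block 40 (x) x 25 (y) x 22 mm in its middle, top 24 mm above the board's underside. Grip the block across its 25 mm width (y), where the board beside it is bare. Point: the board's centre, 12 mm above its underside
- board_terminals (a point): point on top of the board's grey screw-terminal strip (x = +33 to +42 mm, 12 mm above the underside), 37.5 mm along the board's +x from its centre. The other (-x) end has two round capacitors, 17 mm high, and a coil, at x = -30 to -42 mm
- board_underside (a point): centre of the board's flat underside; axes as the board's, z up
- jig_nest (a point): centre of the board's place in the test jig, level with the tops of the four rest pillars, 47 mm above the bench; z up, x towards the jig's raised housing. The jig is fixed. A board fully home has its underside centre here and its terminal end to +x
- jig: test jig: low black box 140 (x) x 110 (y) mm, aluminium top 35 mm above the bench; beyond its +x end a raised housing with a round socket (x +69 to +119 mm, 80 wide, 54 high). White guide posts 8 mm thick ring the board's place, 1.5 mm clear of its edge: x +-32, y +-35.5 and x +-50.5, y 0 mm; 17 mm above the pillar tops, the top 6 mm tapered to 2 mm across. Origin: underside, below the nest
- rests: the jig's four steel rest pillars, 8 mm across, at x = +-38, y = +-23 mm of the nest, tops 47 mm above the bench: the hard stop under the board's corners; origin on the bench under the nest's centre
- probe_tips (a point): middle of the sprung probe block's tips in the nest's centre: two rows of six thin brass pins, field 42 (x) x 18 (y) mm. Unpressed, the tips stand 6 mm above the pillar tops and carry the board's weight without sinking
- probes (a joint): how far the sprung probes are pressed down, m: 0 unpressed, 0.006 when the board lies on the pillars. The spring pushes back with 3 N at first touch, about 7.8 N at 6 mm; beyond that the pillars take the push
- relay_board: relay board, 75 x 50 mm, 17 mm high, three small black relays in a row; leave alone; origin centre of underside
- network_card: network card, 120 x 75 mm, 18 mm high, with a steel bracket along one end; leave alone; origin centre of underside
- battery: block battery standing up, 17 x 26 mm, 47 mm high; leave alone; origin centre of underside
- remote: small flat remote control, 86 x 40 x 8 mm; leave alone; origin centre of underside
- tweezers: steel tweezers lying flat, about 140 mm long, 14 mm wide, 8 mm high; leave alone; origin near their middle
- screwdriver: screwdriver lying down, 160 mm long, under 30 mm thick; leave alone
- flux_jar: small jar, 38 mm across, 36 mm high; leave alone; origin centre of underside
Things that resemble listed ones, but are neither listed nor needed, are in the scene too. What is shaped like the part that bears board_center but blue or yellow is not meant.

How it is judged:
At the end, for the whole second after the job is handed in: The arm still presses the board, at rest in the nest: centre within 4 mm, terminals at the housing end, level within 0.03 rad, underside within 1.2 mm of the pillar tops, probes pressed at least 5 mm of their 6, at least 1.5 N between board and pillars, and 2 N between arm and board (horizontal distance between board_underside and jig_nest below 0.004 m and x of board_terminals in the frame of jig_nest above 0.03 m and z of board_underside in the frame of jig_nest below 0.0012 m and angle between board_underside's own z axis and vertical below 0.03 rad and value of joint probes above 0.005 m and contact force between converter_board and rests above 1.5 N and contact force between any of the fingers, the arm and converter_board above 2 N and linear speed of converter_board below 0.02 m/s); the arm keeps its last pose, push and grip.
It fails at once if the board is slammed or forced down on the rest pillars (over 60 N) (contact force between converter_board and rests above 60 N).
It fails at once if another thing on the bench is pushed more than 20 mm from its place (distance of any of relay_board, network_card, battery, remote, tweezers, screwdriver, flux_jar from where it was at the start of the episode above 0.02 m).
It also fails if it takes over 51 s, if anything falls off the work surface, if the arm or the gripper's body presses on something with over 40 N, if the wrist force passes 120 N, or if a joint passes its speed limit or range.

## Working session

There is one attempt and no reset: what is moved stays moved. The work goes in short steps, Python scripts to look and compute and a shell command to move; the robot and the scene stay as the last step left them, time stands still between calls to the robot, and variables do not carry over. Pictures are saved under pics/ and viewed, and the job is handed in when it is done.

```bash
ls; mkdir -p pics
python3 - <<'E'
from plant import r
import cv2,numpy as np
s=r.get_state()
for k in s: print(k,np.round(s[k],3))
for n in("top","side"):
    d=r.snapshot(n); cv2.imwrite(f"pics/{n}0.png",d["img"][:,:,::-1]); np.savez(f"{n}0.npz",**d)
    print(n,d["mtx"],d["k1"],d["camera_from_world"])
E
```

```text
pics
clock 0.0
q [-1.129  0.69  -0.195  1.566  0.157  0.903 -0.215]
qd [-0.    -0.     0.001  0.001  0.    -0.002 -0.   ]
joint_torque [ 0.0000e+00 -5.2756e+01 -1.2670e+00 -1.5343e+01 -5.3000e-02  7.0000e-03
  0.0000e+00]
tool_pos [0.248 0.573 0.238]
eef_rot [ 0.591  0.388 -0.389 -0.59 ]
contact_force [ 0.342  0.    -1.161]
moment [-0.009 -0.021 -0.002]
opening 1.001
top [[456.49353628   0.         317.87297583]
 [  0.         456.49353628 241.74129174]
 [  0.           0.           1.        ]] -0.05716553858666573 [[-0.00815386 -0.99971765  0.02231911  0.00254785]
 [-0.98522812  0.00421367 -0.17119518  0.54593604]
 [ 0.1710528  -0.02338531 -0.9849843   0.94562112]
 [ 0.          0.          0.          1.        ]]
side [[594.87498487   0.         324.92673648]
 [  0.         594.87498487 241.67137352]
 [  0.           0.           1.        ]] 0.061515312009751695 [[-0.95783771 -0.28717462  0.00881255  0.52976061]
 [-0.15073429  0.47617142 -0.86633709  0.15617204]
 [ 0.24459374 -0.83113869 -0.499382    1.25058284]
 [ 0.          0.          0.          1.        ]]
```

View pics/top0.png

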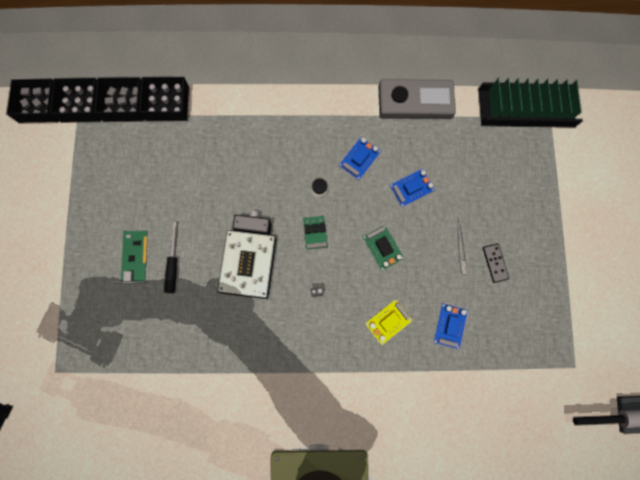

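View pics/side0.png

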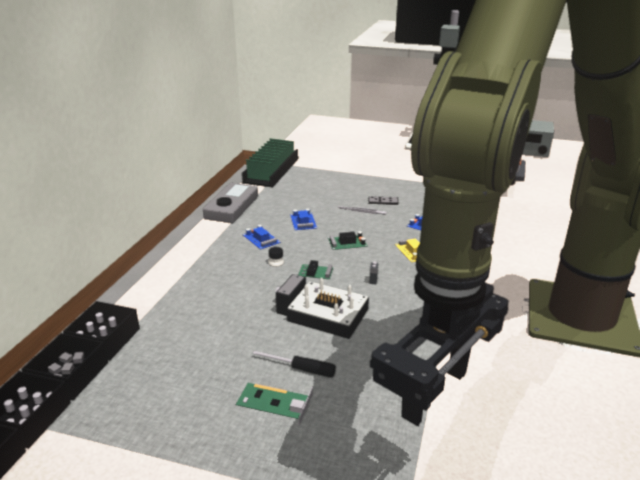

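The top view shows the green converter board at about (383,247) with its capacitors near (395,263). The jig is at (247,263), with its housing up at (252,223). Next I'll zoom in on both.

Run:
```python
import cv2
a=cv2.imread("pics/top0.png")
c1=cv2.resize(a[215:280,350:415],(400,400),interpolation=cv2.INTER_CUBIC)
c2=cv2.resize(a[205:305,205:305],(400,400),interpolation=cv2.INTER_CUBIC)
cv2.imwrite("pics/z1.png",cv2.hconcat([c1,c2]))
b=cv2.imread("pics/side0.png")
cv2.imwrite("pics/z2.png",cv2.resize(b[210:340,250:410],(800,600)[:2],interpolation=cv2.INTER_CUBIC))
```

```text
(no output)
```

View pics/z1.png

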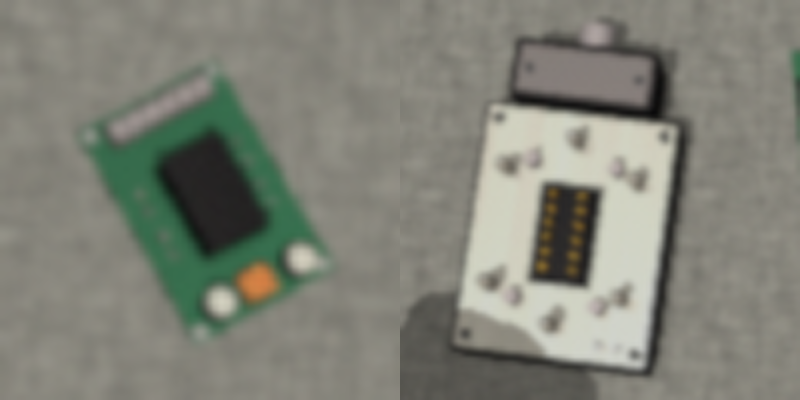

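View pics/z2.png

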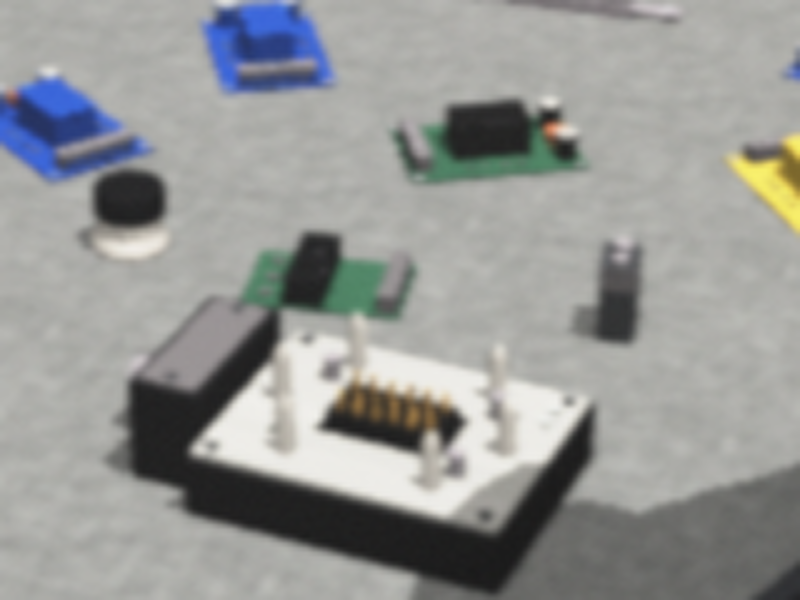

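```bash
cat > h.py <<'E'
import numpy as np,cv2
def cast(d,uv,z):
    K=d["mtx"];k1=float(d["k1"]);T=d["camera_from_world"]
    uv=np.atleast_2d(np.asarray(uv,float))
    y=(uv-[K[0,2],K[1,2]])/[K[0,0],K[1,1]]
    s=y.copy()
    for _ in range(20): s=y/(1+k1*(s**2).sum(1,keepdims=True))
    R=T[:3,:3];c=-R.T@T[:3,3]
    dr=np.c_[s,np.ones(len(s))]@R
    t=(z-c[2])/dr[:,2]
    return c+dr*t[:,None]
def proj(d,P):
    P=np.atleast_2d(P);T=d["camera_from_world"];K=d["mtx"]
    p=P@T[:3,:3].T+T[:3,3];s=p[:,:2]/p[:,2:]
    s=s*(1+float(d["k1"])*(s**2).sum(1,keepdims=True))
    return s*[K[0,0],K[1,1]]+[K[0,2],K[1,2]]
def comp(mask,seed):
    n,l,st,c=cv2.connectedComponentsWithStats(mask.astype(np.uint8))
    ys,xs=np.nonzero(mask);i=np.argmin((xs-seed[0])**2+(ys-seed[1])**2)
    return l==l[ys[i],xs[i]]
def contour(m):
    c,_=cv2.findContours(m.astype(np.uint8),cv2.RETR_EXTERNAL,cv2.CHAIN_APPROX_NONE)
    return max(c,key=cv2.contourArea)[:,0].astype(float)
def rect(d,m,z):
    P=cast(d,contour(m),z)
    (c,s,a)=cv2.minAreaRect((P[:,:2]*1000).astype(np.float32))
    return np.array(c)/1000,s,a,P
def green(im):
    h=cv2.cvtColor(im,cv2.COLOR_RGB2HSV)
    return (h[...,0]>50)&(h[...,0]<90)&(h[...,1]>90)&(h[...,2]>30)
def white(im):
    h=cv2.cvtColor(im,cv2.COLOR_RGB2HSV)
    return (h[...,2]>200)&(h[...,1]<50)
E
python3 - <<'E'
from h import *
D={n:dict(np.load(n+"0.npz")) for n in("top","side")}
for n,sb in(("top",(375,250)),("side",(345,243))):
    d=D[n]; m=comp(green(d["img"]),sb)
    m=cv2.morphologyEx(m.astype(np.uint8),cv2.MORPH_CLOSE,np.ones((3,3)))
    c,s,a,P=rect(d,m,.002);print(n,"board",c,s,a,m.sum())
    h=cv2.cvtColor(d["img"],cv2.COLOR_RGB2HSV)
    bl=comp((h[...,2]<60),(384,245) if n=="top" else (348,236))
    c,s,a,P=rect(d,bl,.024);print(n,"block",c,s,a,bl.sum())
d=D["top"]
print(d["img"][290,[215,225,235,250]],d["img"][245,[225,235,260]])
for t in(130,150,170,190):
    g=d["img"].min(2); h=cv2.cvtColor(d["img"],cv2.COLOR_RGB2HSV)
    m=comp((g>t),(232,250)); c,s,a,P=rect(d,m,.035);print("jig",t,c,s,a,m.sum())
d=D["top"]
print("term,caps",cast(d,[[372,231],[385,264],[399,257]],.012))
print("housing top",cast(d,[[251,223]],.054))
E
```

```text
top board [ 0.54071875 -0.15046216] (73.29792022705078, 56.1989860534668) 27.576452255249023 469
top block [ 0.53949304 -0.14855382] (37.986083984375, 27.441181182861328) 26.259441375732422 207
side board [ 0.53268579 -0.13816417] (2.518353223800659, 10.098440170288086) 14.763904571533203 6
side block [ 0.53604999 -0.13420578] (40.81000900268555, 50.39606857299805) 17.561866760253906 158
[[ 85  84  78]
 [146 143 131]
 [141 138 127]
 [208 210 199]] [[157 154 142]
 [173 167 156]
 [163 160 149]]
jig 130 [0.50123087 0.15600174] (104.91220092773438, 133.8599090576172) 82.60401153564453 2351
jig 150 [0.50115466 0.15574301] (103.09540557861328, 132.71713256835938) 82.52314758300781 2098
jig 170 [0.50073285 0.1560401 ] (101.00448608398438, 130.89695739746094) 82.94489288330078 1818
jig 190 [0.50401746 0.1940732 ] (53.075443267822266, 23.925207138061523) 1.2560145854949951 182
term,caps [[ 0.57624893 -0.12477646  0.012     ]
 [ 0.5006872  -0.15194816  0.012     ]
 [ 0.51635914 -0.1842051   0.012     ]]
housing top [[0.58663859 0.14414391 0.054     ]]
```

Run:
```python
from h import *
D={n:dict(np.load(n+"0.npz")) for n in("top","side")}
for n,bx in(("top",(355,220,412,278)),("side",(325,225,372,250))):
  d=D[n];h=cv2.cvtColor(d["img"],cv2.COLOR_RGB2HSV)
  print(np.median(h[...,1][bx[1]:bx[3],bx[0]:bx[2]]))
  for t in(40,60,80):
    g=(h[...,1]>t)&(h[...,0]>40)&(h[...,0]<100)
    M=np.zeros_like(g);M[bx[1]:bx[3],bx[0]:bx[2]]=g[bx[1]:bx[3],bx[0]:bx[2]]
    m=cv2.morphologyEx(M.astype(np.uint8),cv2.MORPH_CLOSE,np.ones((5,5)))
    c,s,a,P=rect(d,comp(m>0,((bx[0]+bx[2])/2,(bx[1]+bx[3])/2)),.002);print(n,t,"board",c,s,a,m.sum())
def model(c,a):
    ca,sa=np.cos(a),np.sin(a);R=np.array([[ca,-sa],[sa,ca]])
    return lambda p:np.c_[np.array(p)[:,:2]@R.T+c,np.array(p)[:,2]]
def q(x0,x1,y0,y1,z):return[[x0,y0,z],[x1,y0,z],[x1,y1,z],[x0,y1,z]]
out=[]
for n,b1,b2 in(("top",(350,215,65),(205,205,100)),("side",(320,215,60),(270,265,110))):
  d=D[n]
  for (x,y,w),f,sh in((b1,model([.5405,-.150],np.radians(28)),[q(-.045,.045,-.03,.03,.002),q(-.02,.02,-.0125,.0125,.024)]),
     (b2,model([.5012,.1559],np.radians(-7.5)),[q(-.07,.07,-.055,.055,.035),q(.069,.119,-.04,.04,.054)]+[q(a-.001,a+.001,b-.001,b+.001,.064) for a,b in((.032,.0355),(-.032,.0355),(.032,-.0355),(-.032,-.0355),(.0505,0),(-.0505,0))])):
    k=390/w;im=cv2.resize(d["img"][y:y+w,x:x+w,::-1],(390,390),interpolation=cv2.INTER_CUBIC)
    for s in sh:
      p=(proj(d,f(s))-[x,y]+.5)*k; cv2.polylines(im,[p.astype(int)],True,(0,0,255),1)
    out.append(cv2.resize(im,(300,300)) if 0 else im)
cv2.imwrite("pics/ov1.png",cv2.resize(cv2.vconcat([cv2.hconcat(out[:2]),cv2.hconcat(out[2:])]),(600,600)))
```

```text
21.0
top 40 board [ 0.54036298 -0.15071396] (88.73040771484375, 60.14011001586914) 27.86817741394043 721
top 60 board [ 0.53845197 -0.15166306] (82.49757385253906, 58.4708137512207) 27.585891723632812 617
top 80 board [ 0.5380462  -0.15193539] (79.40376281738281, 56.78374481201172) 27.581138610839844 525
7.0
side 40 board [ 0.53923291 -0.15161395] (87.48527526855469, 57.58115005493164) 23.080474853515625 237
side 60 board [ 0.53355206 -0.15204822] (71.59243774414062, 55.75028610229492) 18.68041229248047 164
side 80 board [ 0.53364288 -0.14874829] (68.3468017578125, 50.39685821533203) 17.574710845947266 115
```

View pics/ov1.png

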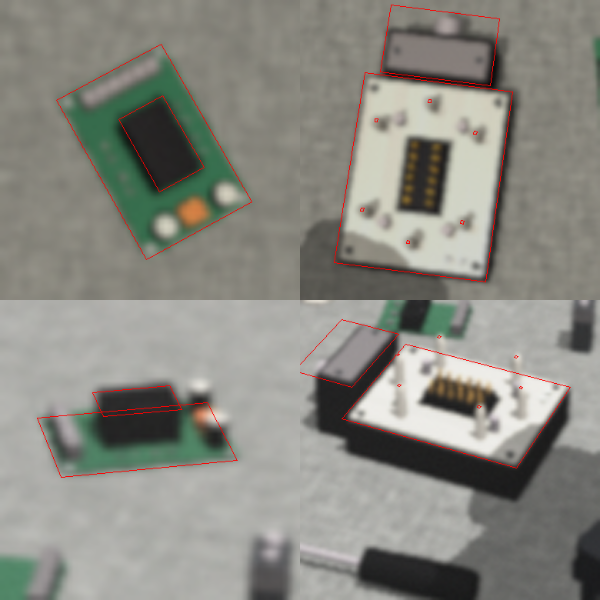

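The top overlay fits. The board is at about (0.5405, −0.150) with yaw 28°, and the nest is at about (0.501, 0.156) with yaw −7.5°. Now I'll work out the moves.

```bash
cat > go.py <<'E'
import sys,numpy as np
from scipy.spatial.transform import Rotation as R
from plant import r
def plan(x,y,z,yaw):  # yaw of jaw axis, deg, tool down
    s=r.get_state();Rc=R.from_quat(s["eef_rot"]);p=np.array(s["tool_pos"])
    best=None
    for k in(0,180):
        a=np.radians(yaw+k);X=np.array([np.cos(a),np.sin(a),0]);Y=np.array([0,0,-1.]);Z=np.cross(X,Y)
        Rt=R.from_matrix(np.c_[X,Y,Z]);rv=(Rc.inv()*Rt).as_rotvec()
        print("yaw",yaw+k,"rotvec total",rv.round(4),"shift tool mm now",(Rc.inv().apply(np.array([x,y,z])-p)*1000).round(1),"in target axes",(Rt.inv().apply(np.array([x,y,z])-p)*1000).round(1))
    X=Rc.apply([1,0,0]);print("jaw yaw now",np.degrees(np.arctan2(X[1],X[0])).round(2),"tcp",p.round(4),"toolY",Rc.apply([0,1,0]).round(3),"F",np.round(s["contact_force"],2),"open",np.round(s["opening"]*88.1,1),"t",round(s["clock"],2),"q",np.round(s["q"],2))
if __name__=="__main__": plan(*map(float,sys.argv[1:5]))
E
python3 go.py .5405 -.150 .12 118
```

```text
yaw 118.0 rotvec total [-6.000e-04 -8.965e-01 -1.500e-03] shift tool mm now [-547.6  118.9 -555.6] in target axes [-776.  118.   81.]
yaw 298.0 rotvec total [ 1.8000e-03  2.2451e+00 -7.0000e-04] shift tool mm now [-547.6  118.9 -555.6] in target axes [776. 118. -81.]
jaw yaw now 66.64 tcp [0.2477 0.5732 0.238 ] toolY [-0.    -0.001 -1.   ] F [ 0.23 -0.98 -0.02] open 88.3 t 0.1 q [-1.13  0.69 -0.19  1.57  0.16  0.9  -0.22]
```

```bash
python3 -m inch '[[-14,0,-14,0,0,0],[-27,0,-27,0,0,0],[-27,0,-27,0,0,0],[-27,0,-27,0,0,0],[-27,0,-27,0,0,0],[-27,0,-27,0,0,0],[-27,0,-27,0,0,0],[-27,0,-27,0,0,0],[-27,0,-27,0,0,0],[-27,0,-27,0,0,0],[-27,0,-27,0,0,0],[-27,0,-27,0,0,0]]' 50 30
python3 go.py .5405 -.150 .12 118
```

```text
clock: 1.1
tool_pos: [0.4102, 0.1631, 0.2386]
eef_rot: [-0.591, -0.388, 0.389, 0.591]
contact_force: [0.7, -0.3, -0.2]
opening: 0.57
yaw 118.0 rotvec total [-3.000e-04 -8.962e-01 -1.000e-04] shift tool mm now [-235.8  118.6 -243.7] in target axes [-337.6  118.6   31.9]
yaw 298.0 rotvec total [ 2.0000e-04  2.2454e+00 -4.0000e-04] shift tool mm now [-235.8  118.6 -243.7] in target axes [337.6 118.6 -31.9]
jaw yaw now 66.65 tcp [0.4102 0.1631 0.2386] toolY [-0. -0. -1.] F [ 0.73 -0.29 -0.25] open 50.2 t 1.1 q [-0.31  0.46 -0.25  2.09  0.2   0.61  0.46]
```

```bash
python3 -m inch '[[-27,0,-27,0,0,0],[-27,0,-27,0,0,0],[-27,0,-28,0,0,0],[-27,0,-28,0,0,0],[-27,0,-28,0,0,0],[-27,0,-28,0,0,0],[-27,0,-28,0,0,0],[-20,0,-22,0,0,0],[-14,0,-14,0,0,0],[0,0,0,0,0.12,0],[0,0,0,0,0.12,0],[0,0,0,0,0.12,0]]'
python3 -m inch '[[0,0,0,0,0.12,0],[0,0,0,0,0.12,0],[0,0,0,0,0.12,0],[0,0,0,0,0.12,0],[0,0,0,0,0.12,0],[0,0,0,0,0.12,0],[0,0,0,0,0.12,0],[0,0,0,0,0.12,0],[0,0,0,0,0.12,0],[0,0,0,0,0.12,0],[0,0,0,0,0.12,0],[0,0,0,0,0.12,0]]'
python3 go.py .5405 -.150 .12 118
```

```text
clock: 2.1
tool_pos: [0.5324, -0.1317, 0.2382]
eef_rot: [-0.652, -0.274, 0.274, 0.652]
contact_force: [0.2, 1.0, -0.3]
opening: 0.567
clock: 3.1
tool_pos: [0.5325, -0.1308, 0.2384]
eef_rot: [-0.671, 0.224, -0.223, 0.671]
contact_force: [0.4, -0.6, 0.3]
opening: 0.567
yaw 118.0 rotvec total [-1.0000e-03 -2.7022e+00 -5.0000e-04] shift tool mm now [ 18.1 118.4 -10.6] in target axes [-20.8 118.4   1.9]
yaw 298.0 rotvec total [ 3.000e-04  4.394e-01 -7.000e-04] shift tool mm now [ 18.1 118.4 -10.6] in target axes [ 20.8 118.4  -1.9]
jaw yaw now -36.82 tcp [ 0.5325 -0.1308  0.2384] toolY [-0.001  0.    -1.   ] F [ 0.39 -0.62  0.29] open 49.9 t 3.1 q [ 0.    0.6   0.26  1.81 -0.21  0.76 -0.27]
```

```bash
python3 -m inch '[[0,0,0,0,0.11,0],[0,0,0,0,0.11,0],[0,0,0,0,0.11,0],[0,0,0,0,0.109,0],[10,20,-1,0,0,0],[10.8,25,-0.9,0,0,0],[0,25,0,0,0,0],[0,25,0,0,0,0],[0,23,0,0,0,0],[0,0,0,0,0,0]]'
python3 go.py .5405 -.150 .006 118
python3 - <<'E'
from plant import r
import cv2,numpy as np
for n in("top","side"):
    d=r.snapshot(n); cv2.imwrite(f"pics/{n}1.png",d["img"][:,:,::-1]); np.savez(f"{n}1.npz",**d)
a=cv2.imread("pics/top1.png")[190:310,320:440];b=cv2.imread("pics/side1.png")[165:285,290:410]
cv2.imwrite("pics/a1.png",cv2.hconcat([cv2.resize(i,(400,400),interpolation=cv2.INTER_CUBIC) for i in(a,b)]))
E
```

```text
clock: 3.93
tool_pos: [0.5381, -0.1489, 0.1167]
eef_rot: [0.608, -0.365, 0.359, -0.607]
contact_force: [0.7, 0.6, -0.1]
opening: 0.563
yaw 118.0 rotvec total [-0.0096 -3.1351 -0.0089] shift tool mm now [  2.8 110.7   2.2] in target axes [ -2.1 110.7  -1.6]
yaw 298.0 rotvec total [ 0.0057  0.0064 -0.0061] shift tool mm now [  2.8 110.7   2.2] in target axes [  2.1 110.7   1.6]
jaw yaw now -61.63 tcp [ 0.5381 -0.1489  0.1167] toolY [-0.008  0.003 -1.   ] F [ 0.7   0.63 -0.11] open 49.6 t 3.93 q [ 0.03  0.8   0.28  1.88 -0.41  0.52 -0.5 ]
```

View pics/a1.png

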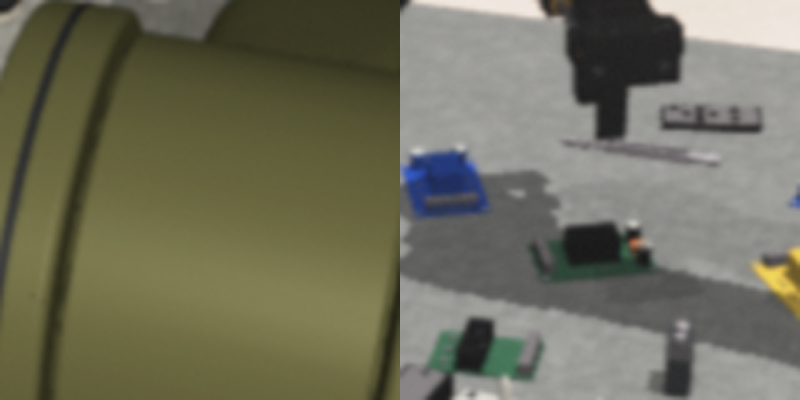

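The arm hides the board from the top camera. In the side view the fingers are above the block, which is at crop (592,243). I'll descend in small steps.

```bash
python3 go.py .5405 -.150 .006 298; python3 -m inch '[[0,15,0,0,0,0],[0,15,0,0,0,0],[0,15,0,0,0,0],[0,12,0,0,0,0],[0,8,0,0,0,0],[0,0,0,0,0,0],[0,0,0,0,0,0]]'; python3 go.py .5405 -.150 .006 298
```

```text
yaw 298.0 rotvec total [ 0.0013  0.006  -0.0013] shift tool mm now [1.000e-01 1.144e+02 2.000e-01] in target axes [-0.000e+00  1.144e+02  1.000e-01]
yaw 478.0 rotvec total [-2.0000e-03 -3.1355e+00 -2.1000e-03] shift tool mm now [1.000e-01 1.144e+02 2.000e-01] in target axes [ 0.000e+00  1.144e+02 -1.000e-01]
jaw yaw now -61.65 tcp [ 0.5404 -0.1501  0.1204] toolY [-0.002  0.001 -1.   ] F [ 0.17 -0.14  0.32] open 50.0 t 4.03 q [ 0.03  0.8   0.28  1.88 -0.41  0.52 -0.5 ]
clock: 4.62
tool_pos: [0.5412, -0.1504, 0.0562]
eef_rot: [-0.607, 0.362, -0.363, 0.607]
contact_force: [-0.2, 0.6, 0.6]
opening: 0.569
yaw 298.0 rotvec total [-0.0004  0.006   0.0004] shift tool mm now [-0.7 50.2 -0.5] in target axes [-0.7 50.2 -0.5]
yaw 478.0 rotvec total [ 6.0000e-04 -3.1356e+00  6.0000e-04] shift tool mm now [-0.7 50.2 -0.5] in target axes [ 0.7 50.2  0.5]
jaw yaw now -61.66 tcp [ 0.5412 -0.1504  0.0562] toolY [ 0.001 -0.    -1.   ] F [-0.2   0.56  0.56] open 50.2 t 4.62 q [ 0.07  0.9   0.21  1.9  -0.44  0.39 -0.46]
```

Before going around the block, I'll check alignment in the side view.

```bash
python3 -m inch '[[0,12,0,0,0.006,0],[0,6,0,0,0,0],[0,0,0,0,0,0],[0,0,0,0,0,0]]'; python3 go.py .5405 -.150 .006 298
python3 - <<'E'
from plant import r
import cv2,numpy as np
d=r.snapshot("side");b=d["img"][200:280,310:390,::-1]
cv2.imwrite("pics/a2.png",cv2.resize(b,(560,560),interpolation=cv2.INTER_CUBIC))
E
```

```text
clock: 4.95
tool_pos: [0.5407, -0.1501, 0.0373]
eef_rot: [0.606, -0.364, 0.364, -0.606]
contact_force: [-0.4, 0.9, 0.2]
opening: 0.568
yaw 298.0 rotvec total [ 0.0005  0.0001 -0.0007] shift tool mm now [-0.1 31.3 -0.1] in target axes [-0.1 31.3 -0.1]
yaw 478.0 rotvec total [-1.0000e-03 -3.1415e+00 -7.0000e-04] shift tool mm now [-0.1 31.3 -0.1] in target axes [ 0.1 31.3  0.1]
jaw yaw now -61.99 tcp [ 0.5407 -0.1501  0.0373] toolY [-0.001  0.    -1.   ] F [-0.37  0.94  0.18] open 50.1 t 4.95 q [ 0.08  0.93  0.19  1.9  -0.46  0.35 -0.46]
```

View pics/a2.png

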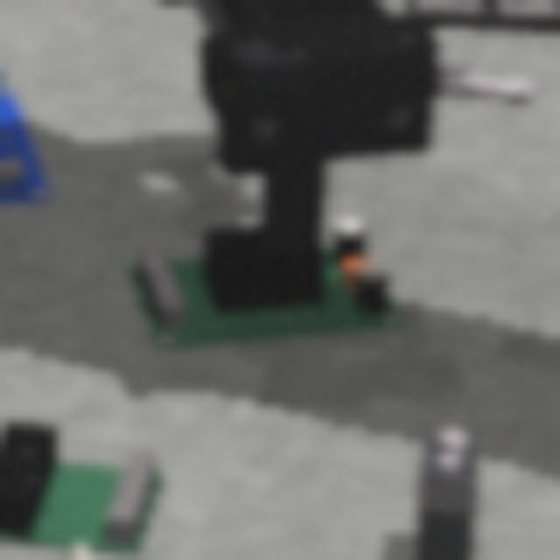

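Run:
```python
from h import *
d=dict(np.load("side1.npz"))
a=np.radians(28);x=np.array([np.cos(a),np.sin(a),0]);y=np.array([-x[1],x[0],0])
t=np.array([.5407,-.1501,.0373])
for s in(1,-1):
  for w in(-.009,.009): print(s,w,((proj(d,t+s*.025*y+w*x)-[310,200])*7).round(), ((proj(d,t+s*.042*y+w*x)-[310,200])*7).round())
c=np.array([.5405,-.15,.024])
print([((proj(d,c+i*.02*x+j*.0125*y)-[310,200])*7).round() for i,j in((-1,1),(1,1),(1,-1),(-1,-1))])
```

```text
1 -0.009 [[300. 242.]] [[312. 265.]]
1 0.009 [[250. 246.]] [[261. 270.]]
-1 -0.009 [[268. 175.]] [[257. 154.]]
-1 0.009 [[219. 180.]] [[209. 158.]]
[array([[321., 255.]]), array([[212., 265.]]), array([[197., 231.]]), array([[304., 221.]])]
```

The near finger appears where it was predicted, within about 2 mm, beside the block. I'll descend and grip.

```bash
python3 -m inch '[[0,8,0,0,0,0],[0,8,0,0,0,0],[0,7,0,0,0,0],[0,5,0,0,0,0],[0,2.5,0,0,0,0],[0,0,0,0,0,0]]' 
python3 -m inch '[[0,0,0,0,0,0],[0,0,0,0,0,0],[0,0,0,0,0,0],[0,0,0,0,0,0],[0,0,0,0,0,0],[0,0,0,0,0,0]]' 20 40
python3 go.py .5405 -.150 .006 298
```

```text
clock: 5.5
tool_pos: [0.5404, -0.15, 0.0063]
eef_rot: [0.606, -0.365, 0.364, -0.606]
contact_force: [0.9, -0.7, -0.7]
opening: 0.567
clock: 6.0
tool_pos: [0.5412, -0.1502, 0.0075]
eef_rot: [-0.606, 0.364, -0.364, 0.606]
contact_force: [-0.0, -0.5, 1.0]
opening: 0.281
yaw 298.0 rotvec total [-0.0004  0.0002  0.0003] shift tool mm now [-0.5  1.5 -0.5] in target axes [-0.5  1.5 -0.5]
yaw 478.0 rotvec total [ 5.0000e-04 -3.1414e+00  7.0000e-04] shift tool mm now [-0.5  1.5 -0.5] in target axes [0.5 1.5 0.5]
jaw yaw now -61.99 tcp [ 0.5412 -0.1502  0.0075] toolY [ 0.001 -0.    -1.   ] F [-0.04 -0.54  1.04] open 24.8 t 6.0 q [ 0.1   0.98  0.16  1.9  -0.47  0.3  -0.45]
```

Gripped at 24.8 mm. Lifting, then I'll check.

```bash
python3 -m inch '[[0,-8,0,0,0,0],[0,-16,0,0,0,0],[0,-22,0,0,0,0],[0,-22,0,0,0,0],[0,-22,0,0,0,0],[0,-22,0,0,0,0],[0,-12,0,0,0,0],[0,-6,0,0,0,0],[0,0,0,0,0,0]]' 
python3 go.py .501 .156 .137 -97.5
```

```text
clock: 6.75
tool_pos: [0.5416, -0.1503, 0.1387]
eef_rot: [-0.606, 0.363, -0.365, 0.606]
contact_force: [-0.3, -0.4, -0.2]
opening: 0.279
yaw -97.5 rotvec total [-0.0023  0.6198  0.0009] shift tool mm now [-289.4    1.5  108.1] in target axes [-298.4    1.7  -80.2]
yaw 82.5 rotvec total [ 1.1000e-03 -2.5218e+00  3.0000e-03] shift tool mm now [-289.4    1.5  108.1] in target axes [298.4   1.7  80.2]
jaw yaw now -61.99 tcp [ 0.5416 -0.1503  0.1387] toolY [ 0.002 -0.    -1.   ] F [-0.3 -0.4 -0.2] open 24.6 t 6.75 q [ 0.01  0.77  0.3   1.87 -0.4   0.56 -0.51]
```

```bash
python3 -m inch '[[-14,0,5,0,0,0],[-24,0,9,0,0,0],[-28,0,10.5,0,0,0],[-30,0,11,0,0,0],[-30,0,11,0,0,0],[-30,0,11,0,0,0],[-30,0,11,0,0,0],[-30,0,11,0,0,0],[-30,0,11,0,0,0],[-22,0,9,0,0,0],[-14,0,6,0,0,0],[-7,0,3,0,0,0]]' 
python3 -m inch '[[0,0,0,0,0.06,0],[0,0,0,0,0.1,0],[0,0,0,0,0.1,0],[0,0,0,0,0.1,0],[0,0,0,0,0.1,0],[0,0,0,0,0.1,0],[0,0,0,0,0.06,0],[0,0,0,0,0,0],[0,0,0,0,0,0],[0,0,0,0,0,0]]' 
python3 go.py .501 .156 .137 -97.5
python3 - <<'E'
from plant import r
import cv2,numpy as np
for n in("top","side"):
    d=r.snapshot(n); cv2.imwrite(f"pics/{n}3.png",d["img"][:,:,::-1]); np.savez(f"{n}3.npz",**d)
a=cv2.imread("pics/top3.png")[200:320,185:305];b=cv2.imread("pics/side3.png")[220:340,250:370]
cv2.imwrite("pics/a3.png",cv2.hconcat([cv2.resize(i,(400,400),interpolation=cv2.INTER_CUBIC) for i in(a,b)]))
E
```

```text
clock: 7.75
tool_pos: [0.4996, 0.1591, 0.136]
eef_rot: [0.607, -0.364, 0.362, -0.607]
contact_force: [-0.4, -0.2, -0.4]
opening: 0.278
clock: 8.58
tool_pos: [0.5009, 0.1553, 0.1369]
eef_rot: [-0.467, 0.532, -0.531, 0.466]
contact_force: [0.5, 0.5, -1.2]
opening: 0.281
yaw -97.5 rotvec total [0.0005 0.0006 0.0005] shift tool mm now [-0.7 -0.1  0. ] in target axes [-0.7 -0.1  0. ]
yaw 82.5 rotvec total [ 8.000e-04 -3.141e+00 -8.000e-04] shift tool mm now [-0.7 -0.1  0. ] in target axes [ 0.7 -0.1 -0. ]
jaw yaw now -97.46 tcp [0.5009 0.1553 0.1369] toolY [-0.001 -0.    -1.   ] F [ 0.53  0.49 -1.23] open 24.7 t 8.58 q [-0.7   0.79  0.54  1.98 -0.74  0.57 -1.35]
```

View pics/a3.png

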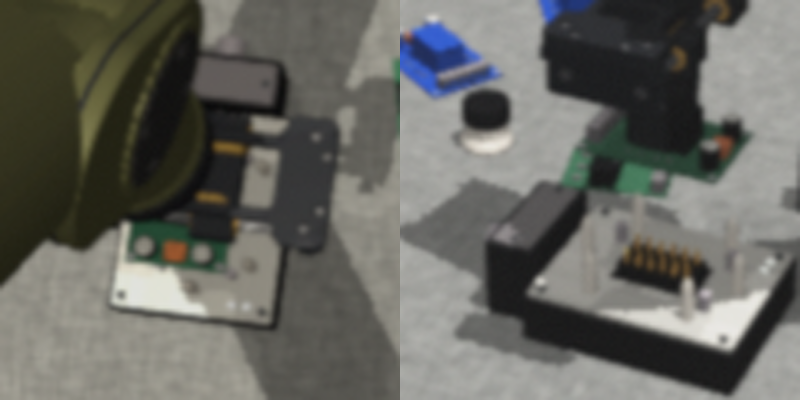

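The board is held level, with the capacitors at the jig's −x end and the terminals towards the housing. I'll use the capacitor tops to compare the board's pose with the jig before and after the move.

Run:
```python
from h import *
d0=dict(np.load("top0.npz"));d3=dict(np.load("top3.npz"))
def caps(d,box,z):
    x,y,x2,y2=box;h=cv2.cvtColor(d["img"],cv2.COLOR_RGB2HSV)[y:y2,x:x2]
    k=8;im=cv2.resize(d["img"][y:y2,x:x2],None,fx=k,fy=k,interpolation=cv2.INTER_CUBIC)
    hh=cv2.cvtColor(im,cv2.COLOR_RGB2HSV)
    s=hh[...,1];v=hh[...,2];out=[]
    for name,m in(("w",(s<70)&(v>(115 if z<.05 else 80))),("o",(s>110)&(hh[...,0]<25)&(v>60))):
        n,l,st,c=cv2.connectedComponentsWithStats(m.astype(np.uint8))
        for i in range(1,n):
            if st[i,4]>300:
                px=(c[i]+.5)/k-.5+[x,y];out.append((name,st[i,4],px.round(1),cast(d,px,z)[0].round(4)))
    return out
for o in caps(d0,(380,250,407,275),.017):print(o)
print()
zo=.137-.0063
for o in caps(d3,(222,267,255,283),zo+.017):print(o)
# jig
```

```text
('w', np.int32(25737), array([396.1, 265.4]), array([ 0.4967, -0.1759,  0.017 ]))
('o', np.int32(1961), array([391.3, 260.5]), array([ 0.508 , -0.1655,  0.017 ]))

('w', np.int32(13420), array([234. , 277.7]), array([0.459 , 0.1632, 0.1477]))
('w', np.int32(2010), array([244.7, 275.5]), array([0.4631, 0.1428, 0.1477]))
('o', np.int32(2708), array([237., 275.]), array([0.4643, 0.1576, 0.1477]))
```

Run:
```python
from h import *
d0=dict(np.load("top0.npz"));d3=dict(np.load("top3.npz"))
zo=.137-.0063
A=np.vstack([cast(d0,[[385.9,263.75],[399.1,257.1]],.017),cast(d0,[[391.3,260.5]],.012)])[:,:2]
B=np.vstack([cast(d3,[[227.4,273.3],[245.1,275.1]],zo+.017),cast(d3,[[237,275]],zo+.012)])[:,:2]
def loc(P,c,a):
    a=np.radians(a);R=np.array([[np.cos(a),-np.sin(a)],[np.sin(a),np.cos(a)]]);return ((P-c)@R*1000).round(1)
print(loc(A,[.5405,-.15],28));print(loc(B,[.501,.156],-7.5))
```

```text
[[-36.7  16. ]
 [-37.8 -17.7]
 [-36.    0.5]]
[[-35.8  15.6]
 [-34.9 -18.7]
 [-36.3  -2.4]]
```

```bash
python3 -m inch '[[0,8,0,0,0,0],[0,14,0,0,0,0],[0,14,0,0,0,0],[0,12,0,0,0,0],[0,8,0,0,0,0],[0,4,0,0,0,0],[0,0,0,0,0,0],[0,0,0,0,0,0]]' 
python3 go.py .501 .156 .0535 -97.5
python3 - <<'E'
from plant import r
import cv2,numpy as np
for n in("top","side"):
    d=r.snapshot(n); cv2.imwrite(f"pics/{n}4.png",d["img"][:,:,::-1]); np.savez(f"{n}4.npz",**d)
a=cv2.imread("pics/top4.png")[215:305,205:295];b=cv2.imread("pics/side4.png")[265:345,275:375]
cv2.imwrite("pics/a4t.png",cv2.resize(a,(600,600),interpolation=cv2.INTER_CUBIC))
cv2.imwrite("pics/a4s.png",cv2.resize(b,(750,600),interpolation=cv2.INTER_CUBIC))
E
```

```text
clock: 9.35
tool_pos: [0.5012, 0.1558, 0.0773]
eef_rot: [0.466, -0.532, 0.532, -0.466]
contact_force: [0.2, 0.8, -1.8]
opening: 0.279
yaw -97.5 rotvec total [-0.0002 -0.0004 -0.    ] shift tool mm now [-0.2 23.8 -0.2] in target axes [-0.2 23.8 -0.2]
yaw 82.5 rotvec total [ 1.0000e-04  3.1412e+00 -2.0000e-04] shift tool mm now [-0.2 23.8 -0.2] in target axes [ 0.2 23.8  0.2]
jaw yaw now -97.52 tcp [0.5012 0.1558 0.0773] toolY [ 0.  0. -1.] F [ 0.22  0.85 -1.75] open 24.5 t 9.35 q [-0.63  0.88  0.41  2.01 -0.83  0.43 -1.28]
```

View pics/a4t.png

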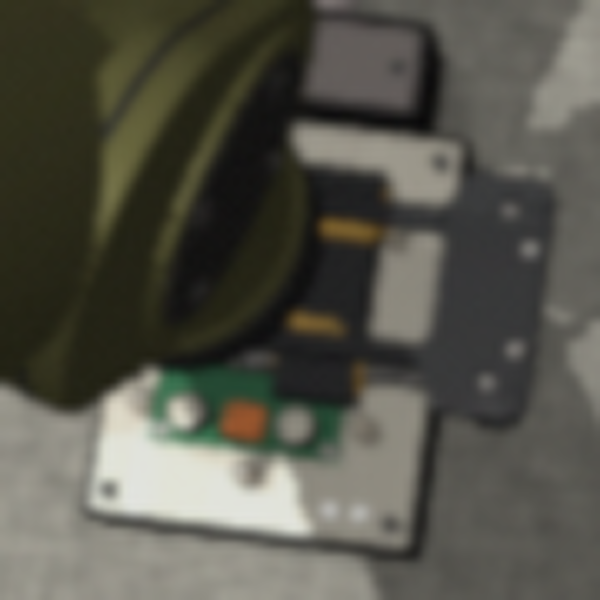

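View pics/a4s.png

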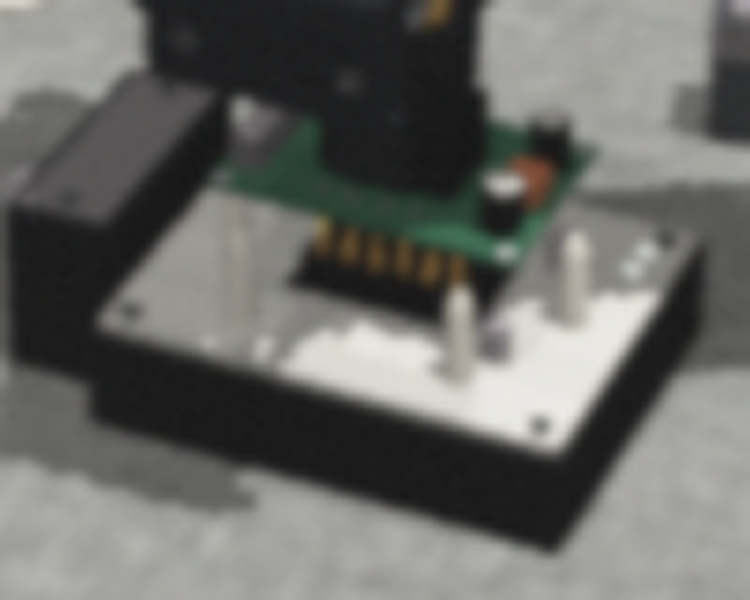

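```bash
cat > ov.py <<'E'
from h import *
def model(c,a):
    ca,sa=np.cos(a),np.sin(a);R=np.array([[ca,-sa],[sa,ca]])
    return lambda p:np.c_[np.array(p)[:,:2]@R.T+c,np.array(p)[:,2]]
def q(x0,x1,y0,y1,z):return[[x0,y0,z],[x1,y0,z],[x1,y1,z],[x0,y1,z]]
posts=((.032,.0355),(-.032,.0355),(.032,-.0355),(-.032,-.0355),(.0505,0),(-.0505,0))
def draw(d,box,jc,ja,bc,ba,bz,fn):
    x,y,w,hh,k=box;im=cv2.resize(d["img"][y:y+hh,x:x+w,::-1],None,fx=k,fy=k,interpolation=cv2.INTER_CUBIC)
    j=model(jc,np.radians(ja));b=model(bc,np.radians(ba))
    def pl(f,s,col):
        p=(proj(d,f(s))-[x,y]+.5)*k;cv2.polylines(im,[p.astype(int)],True,col,1)
    pl(j,q(-.07,.07,-.055,.055,.035),(0,0,255))
    for a,c in posts:
        pl(j,[[a,c,.035],[a,c,.064]],(0,0,255));pl(j,q(a-.004,a+.004,c-.004,c+.004,.058),(0,0,255))
    pl(b,q(-.045,.045,-.03,.03,bz+.002),(255,0,255))
    cv2.imwrite(fn,im)
E
python3 - <<'E'
from ov import *
t=dict(np.load("top4.npz"));s=dict(np.load("side4.npz"))
draw(t,(205,215,90,90,6),[.501,.156],-7.5,[.501,.156],-7.5,.0708,"pics/o4t.png")
draw(s,(275,265,100,80,7),[.501,.156],-7.5,[.501,.156],-7.5,.0708,"pics/o4s.png")
E
```

```text
(no output)
```

View pics/o4t.png

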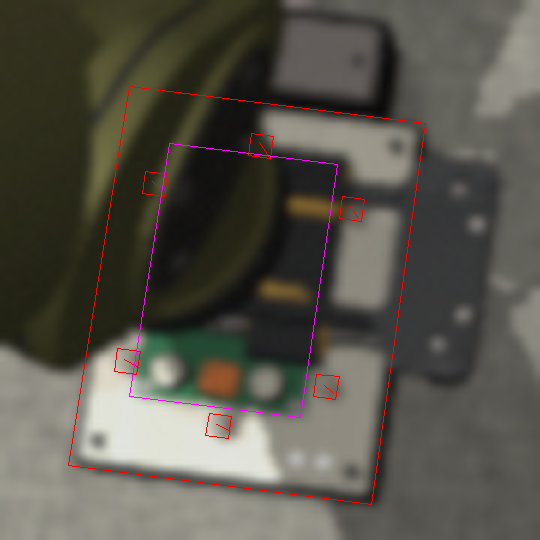

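View pics/o4s.png

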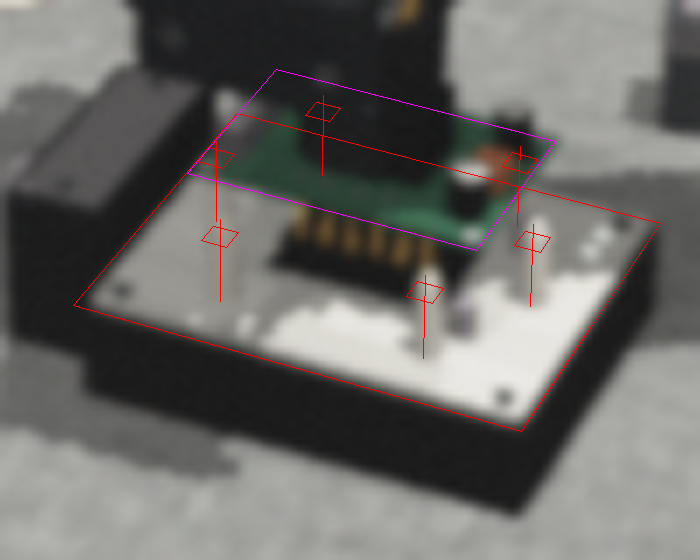

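Everything agrees to about 1–2 mm, and both views suggest the board sits about 1 mm too far towards the housing. I'll correct −1.2 mm and lower it to just above the probes, watching the force.

```bash
python3 -m inch '[[0,0,-1.2,0,0,0],[0,2,0,0,0,0],[0,2,0,0,0,0],[0,2,0,0,0,0],[0,2,0,0,0,0],[0,0,0,0,0,0],[0,0,0,0,0,0]]' 
python3 -m inch '[[0,2,0,0,0,0],[0,2,0,0,0,0],[0,1.5,0,0,0,0],[0,0,0,0,0,0],[0,0,0,0,0,0]]' 
python3 go.py .4998 .1562 .0535 -97.5
python3 - <<'E'
from plant import r
from ov import *
for n in("top","side"):
    d=r.snapshot(n); np.savez(f"{n}5.npz",**d)
t=dict(np.load("top5.npz"));s=dict(np.load("side5.npz"))
a=cv2.resize(t["img"][225:305,205:285,::-1],(400,400),interpolation=cv2.INTER_CUBIC)
b=cv2.resize(s["img"][265:345,285:365,::-1],(400,400),interpolation=cv2.INTER_CUBIC)
cv2.imwrite("pics/a5.png",cv2.hconcat([a,b]))
E
```

```text
clock: 10.03
tool_pos: [0.4998, 0.156, 0.069]
eef_rot: [-0.466, 0.532, -0.532, 0.466]
contact_force: [0.4, -0.0, -0.9]
opening: 0.279
clock: 10.45
tool_pos: [0.4998, 0.156, 0.0636]
eef_rot: [-0.466, 0.532, -0.532, 0.466]
contact_force: [-0.3, -0.1, -0.7]
opening: 0.278
yaw -97.5 rotvec total [ 0.0002 -0.0003 -0.    ] shift tool mm now [-0.2 10.1  0. ] in target axes [-0.2 10.1  0. ]
yaw 82.5 rotvec total [0.0000e+00 3.1412e+00 3.0000e-04] shift tool mm now [-0.2 10.1  0. ] in target axes [ 0.2 10.1 -0. ]
jaw yaw now -97.52 tcp [0.4998 0.156  0.0636] toolY [-0.  0. -1.] F [-0.33 -0.05 -0.75] open 24.5 t 10.45 q [-0.61  0.89  0.38  2.01 -0.85  0.4  -1.26]
```

View pics/a5.png

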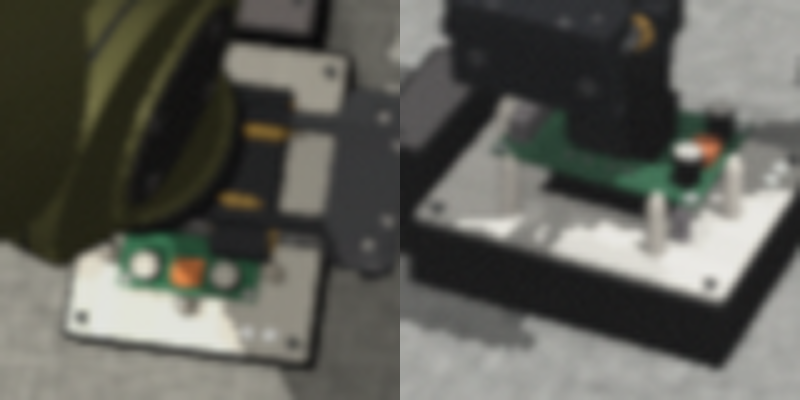

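The board is among the posts with no side force. Next I'll go down slowly to probe contact.

```bash
python3 -m inch '[[0,1,0,0,0,0],[0,1,0,0,0,0],[0,1,0,0,0,0],[0,0,0,0,0,0],[0,0,0,0,0,0]]' 
python3 -m inch '[[0,0.7,0,0,0,0],[0,0.7,0,0,0,0],[0,0.6,0,0,0,0],[0,0,0,0,0,0],[0,0,0,0,0,0]]' 
python3 -m inch '[[0,0.7,0,0,0,0],[0,0.7,0,0,0,0],[0,0.6,0,0,0,0],[0,0,0,0,0,0],[0,0,0,0,0,0]]' 
python3 go.py .4998 .1562 .0535 -97.5
```

```text
clock: 10.97
tool_pos: [0.4998, 0.1561, 0.0606]
eef_rot: [-0.466, 0.532, -0.532, 0.466]
contact_force: [-0.2, 1.2, -1.1]
opening: 0.278
clock: 11.38
tool_pos: [0.4998, 0.1561, 0.0589]
eef_rot: [-0.466, 0.532, -0.532, 0.466]
contact_force: [-0.6, -0.3, 1.9]
opening: 0.281
clock: 11.8
tool_pos: [0.4999, 0.1561, 0.0568]
eef_rot: [-0.466, 0.532, -0.532, 0.466]
contact_force: [-0.6, -0.5, 3.9]
opening: 0.282
yaw -97.5 rotvec total [-0.0001 -0.0003 -0.0002] shift tool mm now [-0.1  3.3 -0.1] in target axes [-0.1  3.3 -0.1]
yaw 82.5 rotvec total [ 2.0000e-04  3.1413e+00 -1.0000e-04] shift tool mm now [-0.1  3.3 -0.1] in target axes [0.1 3.3 0.1]
jaw yaw now -97.52 tcp [0.4999 0.1561 0.0568] toolY [ 0.  0. -1.] F [-0.63 -0.46  3.93] open 24.8 t 11.8 q [-0.6   0.9   0.37  2.01 -0.86  0.38 -1.25]
```

```bash
python3 -m inch '[[0,0,0,0,0,0],[0,0.6,0,0,0,0],[0,0.6,0,0,0,0],[0,0.6,0,0,0,0],[0,0,0,0,0,0],[0,0,0,0,0,0]]' 20 55
python3 -m inch '[[0,0.4,0,0,0,0],[0,0.4,0,0,0,0],[0,0,0,0,0,0],[0,0,0,0,0,0]]' 
python3 -m inch '[[0,0.3,0,0,0,0],[0,0.3,0,0,0,0],[0,0,0,0,0,0],[0,0,0,0,0,0]]' 
python3 -m inch '[[0,0.3,0,0,0,0],[0,0,0,0,0,0],[0,0,0,0,0,0]]' 
python3 go.py .4998 .1562 .0535 -97.5
```

```text
clock: 12.3
tool_pos: [0.4999, 0.1561, 0.055]
eef_rot: [-0.466, 0.532, -0.532, 0.466]
contact_force: [-1.8, -0.2, 6.4]
opening: 0.278
clock: 12.63
tool_pos: [0.4999, 0.1561, 0.0545]
eef_rot: [-0.466, 0.532, -0.532, 0.466]
contact_force: [-1.9, -0.6, 8.2]
opening: 0.278
clock: 12.97
tool_pos: [0.4999, 0.1561, 0.0544]
eef_rot: [-0.466, 0.532, -0.532, 0.466]
contact_force: [-3.0, 0.7, 14.4]
opening: 0.278
clock: 13.22
tool_pos: [0.4999, 0.1561, 0.0544]
eef_rot: [-0.466, 0.532, -0.532, 0.466]
contact_force: [-3.6, 0.4, 17.8]
opening: 0.28
yaw -97.5 rotvec total [-0.0005 -0.0006 -0.0011] shift tool mm now [-0.1  0.9 -0.1] in target axes [-0.1  0.9 -0.1]
yaw 82.5 rotvec total [ 1.700e-03  3.141e+00 -8.000e-04] shift tool mm now [-0.1  0.9 -0.1] in target axes [0.1 0.9 0.1]
jaw yaw now -97.53 tcp [0.4999 0.1561 0.0544] toolY [ 0.001  0.001 -1.   ] F [-3.59  0.43 17.77] open 24.7 t 13.22 q [-0.6   0.91  0.36  2.02 -0.86  0.37 -1.25]
```

Spring force was about 8 N, then a stiff stop at z=0.0544, now at 17.8 N, which leaves roughly 9 N on the pillars. Checking with pictures.

Run:
```python
from plant import r
from ov import *
for n in("top","side"):
    d=r.snapshot(n); np.savez(f"{n}6.npz",**d)
t=dict(np.load("top6.npz"));s=dict(np.load("side6.npz"))
a=cv2.resize(t["img"][225:305,205:285,::-1],(400,400),interpolation=cv2.INTER_CUBIC)
b=cv2.resize(s["img"][270:330,305:365,::-1],(400,400),interpolation=cv2.INTER_CUBIC)
cv2.imwrite("pics/a6.png",cv2.hconcat([a,b]))
draw(s,(275,265,100,80,7),[.500,.156],-7.5,[.500,.156],-7.5,.047,"pics/o6s.png")
st=r.get_state();print(np.round(st["contact_force"],2),np.round(st["moment"],3))
```

```text
[-2.3  -0.15 16.76] [-0.05   0.776 -0.009]
```

View pics/a6.png

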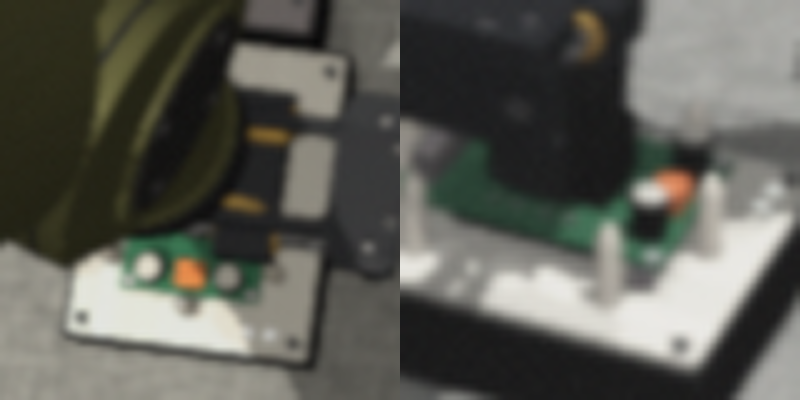

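View pics/o6s.png

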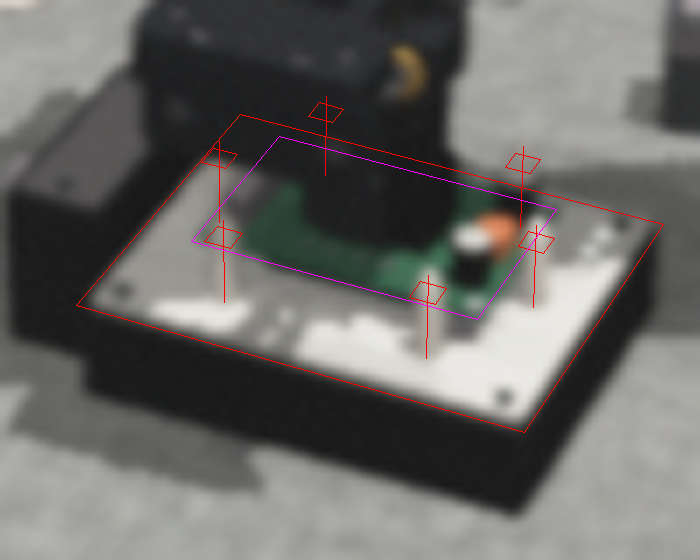

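The board sits inside the posts. The moment (My = 0.78) suggests the capacitor end is bearing more of the load, so I'll trim the tilt slightly to share it.

```bash
cat > st.py <<'E'
from plant import r
import numpy as np
from scipy.spatial.transform import Rotation as R
s=r.get_state();print("F",np.round(s["contact_force"],2),"M",np.round(s["moment"],3),"p",np.round(s["tool_pos"],5),"toolY",R.from_quat(s["eef_rot"]).apply([0,1,0]).round(4),round(s["clock"],2))
E
python3 -m inch '[[0,0,0,-0.004,0,0],[0,0,0,0,0,0],[0,0,0,0,0,0]]' >/dev/null; python3 st.py
python3 -m inch '[[0,0,0,-0.004,0,0],[0,0,0,0,0,0],[0,0,0,0,0,0]]' >/dev/null; python3 st.py
python3 -m inch '[[0,0,0,-0.004,0,0],[0,0,0,0,0,0],[0,0,0,0,0,0]]' >/dev/null; python3 st.py
```

```text
F [-3.15  0.08 17.34] M [-0.071  0.795  0.008] p [0.49987 0.15611 0.05441] toolY [-0.0034  0.0016 -1.    ] 13.57
F [-2.9  -0.38 17.27] M [-0.106  0.747 -0.042] p [0.49982 0.15609 0.05439] toolY [-0.0074  0.0021 -1.    ] 13.82
F [-4.2   0.05 17.81] M [-0.06   0.728  0.071] p [0.4998 0.1561 0.0544] toolY [-0.0114  0.0026 -0.9999] 14.07
```

```bash
python3 -m inch '[[0,0,0,0.006,0,0],[0,0,-0.3,0.006,0,0],[0,0,0,0,0,0],[0,0,0,0,0,0]]' >/dev/null; python3 st.py
python3 - <<'E'
from plant import r
from h import *
for n,box in(("side",(300,280,365,320)),("top",(225,268,262,290))):
    d=r.snapshot(n);np.savez(n+"7.npz",**d);K=d["mtx"];T=d["camera_from_world"]
    def pts(m):
        v,u=np.nonzero(m&(d["range_z"]>0));c=cast(d,np.c_[u,v],0.0);R=T[:3,:3];o=-R.T@T[:3,3]
        z0=(c@R.T+T[:3,3])[:,2];t=d["range_z"][v,u]/z0
        return o+(c-o)*t[:,None]
    b=np.zeros(d["img"].shape[:2],bool);b[box[1]:box[3],box[0]:box[2]]=1
    P=pts(cv2.erode((green(d["img"])&b).astype(np.uint8),np.ones((2,2)))>0)
    a=np.radians(-7.5);X=np.array([np.cos(a),np.sin(a)]);Y=np.array([-X[1],X[0]])
    q=P[:,:2]-[.5,.156];L=np.c_[q@X,q@Y,P[:,2]]
    if n=="side":
        h=cv2.cvtColor(d["img"],cv2.COLOR_RGB2HSV);W=np.zeros_like(b);W[295:345,280:380]=1
        J=pts((h[...,1]<30)&(h[...,2]>190)&W);print("jig top z",np.percentile(J[:,2],[5,50,95]).round(4))
    k=(L[:,2]>.03)&(L[:,2]<.07)&(abs(L[:,2]-np.median(L[:,2]))<.003);L=L[k]
    C,res,_,_=np.linalg.lstsq(np.c_[L[:,:2],np.ones(len(L))],L[:,2],rcond=None)
    print(n,len(L),"slope",C[:2].round(4),"z0",C[2].round(4),"range",L.min(0).round(4),L.max(0).round(4),"med z",np.median(L[:,2]).round(4))
    for lo,hi in((-.045,-.02),(-.02,.0),(0,.02),(.02,.05)):
        s=(L[:,0]>lo)&(L[:,0]<hi)
        if s.sum():print(lo,s.sum(),np.median(L[s,2]).round(4))
E
```

```text
F [-2.97  0.6  15.93] M [-0.034  0.783  0.008] p [0.49988 0.15608 0.0544 ] toolY [ 1.3e-03  9.0e-04 -1.0e+00] 14.4
jig top z [0.0341 0.0365 0.0389]
side 13 slope [0.0169 0.0635] z0 0.0494 range [-0.0253  0.0041  0.0483] [0.0254 0.028  0.0534] med z 0.0505
-0.045 2 0.0507
-0.02 8 0.0503
0.02 3 0.0503
top 39 slope [ 0.0192 -0.0232] z0 0.0483 range [-0.0423 -0.0283  0.0448] [-0.0204  0.0248  0.0496] med z 0.0475
-0.045 39 0.0475
```

Depth puts the board's top about 13.9 mm above the jig plate at both ends, against 14 mm expected when fully home, so it is level. I'll hold, check that it stays steady and hand in.

```bash
python3 -m inch '[[0,0.1,0,0,0,0],[0,0,0,0,0,0],[0,0,0,0,0,0],[0,0,0,0,0,0],[0,0,0,0,0,0],[0,0,0,0,0,0],[0,0,0,0,0,0],[0,0,0,0,0,0],[0,0,0,0,0,0],[0,0,0,0,0,0],[0,0,0,0,0,0],[0,0,0,0,0,0]]'; python3 st.py; python3 -c "
from plant import r
print(r.finish_job())"; python3 st.py
```

```text
clock: 15.5
tool_pos: [0.4999, 0.1561, 0.0544]
eef_rot: [0.466, -0.532, 0.532, -0.467]
contact_force: [-3.6, -0.1, 16.9]
opening: 0.278
F [-3.59 -0.11 16.88] M [-0.001  0.814  0.023] p [0.49988 0.15607 0.05439] toolY [ 1.2e-03  9.0e-04 -1.0e+00] 15.5
the job is handed in; nothing more can be done
None
the job is handed in; nothing more can be done
```

The converter board is in the jig, pressed down onto the rest pillars, and I handed the job in at 15.5 s with the arm still gripping and pressing it. `finish_job` gives no verdict, so I can only report my own checks.

**What I did:** I gripped the green board by its black block and carried it to the jig with the screw terminals towards the housing. I lowered it between the posts and pressed in small steps. Contact with the probes built to about 8 N, then it met a stiff stop.

**Final checks:**
- **Force:** The arm was pressing with a steady 17 N, leaving about 9 N on the pillars once the probe springs are subtracted. The highest reading was 17.8 N.
- **Position:** The tool stayed still at z = 0.0544 m. The pictures showed the board inside the visible posts with the capacitors at the end away from the housing.
- **Height and level:** Side-camera depth put the board's top 13.9 mm above the jig plate; 14 mm is expected when it is fully down. Readings near both ends agreed within about 0.5 mm.

**What disagreed or stayed uncertain:**
- **Side force and moment:** About −3.6 N along x and a 0.8 Nm moment remained. A small tilt of the tool barely changed them, so I undid it. They look like arm flex or light contact with a post.
- **Depth fits:** Few pixels were usable. The side-camera plane fit gave slopes of 0.02–0.06 rad, which I took as noise. The top camera, which saw only the capacitor end, read the board about 1.5 mm lower than expected.
- **Side view overlay:** My drawn outline was 1–2 mm off, which is about the stated calibration accuracy.

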